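# Sweep the small seals into the catch tray

### The arm

A 7-joint arm with a two-finger parallel gripper is mounted at the origin on a cart in front of the work surface, level with it; the furniture and walls round the work are solid. World frame = base frame: x ahead of the robot, y to its left, z up, the work surface at z = 0. Lengths are in m, angles in rad, forces in N, time in s.
With the tool pointing down it reaches from about 0.4 to 0.85 m from the base axis. Payload 10.4 kg.
Tool frame: the origin (TCP) lies midway between the tips of the shut fingers; the grasp point (between the pads) lies 19 mm behind it (manip.grasp_offset is the distance from the TCP to the grasp point, in m); z points along the fingers, y is the line along which they close (so a half turn about z gives the same grasp; the last joint's range is limited). The gripper opens to 85 mm and grips with 20 to 120 N. Pads are 22 mm wide; open, the fingers measure 114 mm over their backs; the gripper's body (76 mm by 85 mm) begins 54 mm behind the grasp point. The pads swing forward as they close: fully open they stand 13 mm farther back than shut.
Start: joints at [-0.023, 0.332, -0.065, 1.46, 0.022, 1.35, -0.088], TCP at [0.625, 0, 0.231] pointing down, gripper open.
Joint ranges: [-2.6, 2.6], [-0.5, 2.12], [-1.47, 1.34], [0.16, 2.42], [-1.27, 4.41], [0.06, 2.06], [-2.6, 2.6]. Speed limits (rad/s): [2.22, 2.22, 2.79, 2.79, 3.14, 3.14, 3.14].

### API

Orientations are given as a unit quaternion [x, y, z, w].
In Python, from workcell import manip gives the robot as it stands.
- The arm moves only by the tool send_path, called after "Call:" by a JSON object that holds its "method" and its "body". Schema: {"type":"object","properties":{"plan":{"type":"object","properties":{"wx":{"type":"array","items":{"type":"number"},"minItems":1,"maxItems":20},"wy":{"type":"array","items":{"type":"number"},"minItems":1,"maxItems":20},"wz":{"type":"array","items":{"type":"number"},"minItems":1,"maxItems":20},"sx":{"type":"array","items":{"type":"number"},"minItems":1,"maxItems":20},"sy":{"type":"array","items":{"type":"number"},"minItems":1,"maxItems":20},"sz":{"type":"array","items":{"type":"number"},"minItems":1,"maxItems":20},"jaw":{"type":"array","items":{"type":"number"},"minItems":1,"maxItems":20}},"additionalProperties":false,"required":["wx","wy","wz","sx","sy","sz","jaw"]},"grip_force":{"type":"number"},"only":{"type":"string"},"quiet":{"type":"boolean"},"lines":{"type":"string"}},"required":["plan"],"additionalProperties":false}. plan is an object with one list for each field, all of the same length, 1 to 20, a row being the entries at one place: wx, wy, wz (a rotation vector in units of 0.2 rad), sx, sy, sz (the shift in units of 20 mm), jaw (the opening from 0.0 (shut) to 1.0 (fully open)); each row is the pose to reach, as a shift and turn from the pose commanded when the call began, along the tool's axes at that moment; what a row does not reach only later rows make up. A row lasts 1/8 s, in which the tool goes at most 0.0625 m and 0.188 rad, less where a joint would pass 70% of its speed; a pose out of reach is approached as far as the arm can. The fingers move at their own pace and stop on an object; grip_force is the grip in N (left out, the last holds). Time passes only in rows, so rows that do not move let the fingers close. The tool returns the time, the measured TCP pose, the force, the opening and the grip force at its end. only (a regular expression) keeps the lines of the reply that match it, lines (a string "A,B") keeps lines A to B, and quiet returns only ok. Input that does not fit is refused with a message, and nothing moves.
- manip.get_obs(): the state, without advancing time (a new reading comes with each control period).
- manip.camera(name): name is "scene" or "side" or "wrist"; returns the picture (420x560x3 uint8, blue, green, red); there is no depth.
- manip.calibration(name): a dict with "fx", "fy", "cx", "cy" (pixels), "world_from_camera" (4x4, takes a point from camera to world coordinates); the wrist camera has in their place "tool_from_camera" (4x4, takes a point from camera to tool coordinates, whose origin is the TCP and whose axes are the flange's). Camera axes: x right, y up, looking along -z (the intrinsics and any distortion apply to the point x, -y, -z); pixel columns grow to the right and rows downward; lengths in m; the calibration is good to about 2 mm. The wrist camera is an equidistant fisheye: a pixel r from the principal point sees the ray r / f radians off the axis. A picture is of the moment at which its call begins: read the wrist's pose just before it. calibration takes no time and is no camera call.
- manip.hand_in(): hands the job in; it is judged then, once.
The state is a dict: "clock": time; "joint_pos": joint angles; "joint_velocities": joint speeds; "tau": joint torques, N m; "position": TCP position; "ee_rot": TCP orientation; "ft_force": force on the tool from outside, world axes, zero at the start; "torque": the same for the moment, N m; "grip_width": opening from 0.0 (shut) to 1.0 (fully open); "grasp_force": force on a finger pad.
Only numpy, scipy, OpenCV 4.12 (cv2) and the standard library are available. Lean on these libraries where they do the work, as an engineer would, in place of code of your own. Each camera call takes 0.05 s, during which the arm holds its last target. There are 200 camera calls.

### The job

Using just the fingertips, sweep the three small black rubber seals that lie loose on the bench along the surface into the blue open-fronted tray, so that all three lie flat and wholly inside it. Do not pinch or lift the seals or press hard on them, and leave the large seal, the pale steel ring and the tin where they are.

Things in the scene. Friction and masses are not known exactly. Their poses are not given: they have to be found in the camera images.
- seal_a: black rubber lip seal, a ring 47 mm outside, about 30 mm hole, 14 mm high, about 22 g, lying loose and flat on the bench; origin at the centre of its underside, z up. One of the three alike small seals to sweep into the tray
- seal_b: black rubber lip seal, a ring 47 mm outside, about 30 mm hole, 14 mm high, about 22 g, lying loose and flat on the bench; origin at the centre of its underside, z up. One of the three alike small seals to sweep into the tray
- seal_c: black rubber lip seal, a ring 47 mm outside, about 30 mm hole, 14 mm high, about 22 g, lying loose and flat on the bench; origin at the centre of its underside, z up. One of the three alike small seals to sweep into the tray
- catch_tray: blue sheet-metal tray fixed to the bench, open above and at its +y side (mouth, roughly to the robot's left; yaw varies). Inside: x -120 to +120 mm, y -60 (back wall) to +70 mm (mouth). Walls 3 mm thick, 20 mm high with rolled edge; floor level with the bench, no step at the mouth. Screw tabs 5 mm high reach 25 mm beyond each end. Origin on the bench at x = y = 0; z up
- tray_mouth (a point): middle of the tray's open side, on the bench surface, 70 mm along the tray's +y from its origin
- big_seal: large black rubber seal, a ring 82 mm outside, 14 mm high, loose; a bystander, not to be moved; origin at the centre of its underside
- steel_ring: pale grey, almost white, steel ring gauge, 67 mm outside, 16 mm high, loose; a bystander, not to be moved; origin at the centre of its underside
- paste_can: round tin, orange-red and black with a pale grey lid, 68 mm across, 58 mm high, standing loose; a bystander, not to be moved; origin at the centre of its underside

How it is judged:
By the outcome, as a careful person would: the job done as asked, in the order asked, and still so for the second after the job is handed in, with the robot touching nothing.
It also fails if it takes over 72 s, if anything falls off the work surface, if the arm or the gripper's body presses on something with over 40 N, if the wrist force passes 120 N, or if a joint passes its speed limit or range.

## Working session

There is one attempt and no reset: what is moved stays moved. The work goes in short steps, Python scripts to look and compute and a tool call to move; the robot and the scene stay as the last step left them, time stands still between calls to the robot, and variables do not carry over. Pictures are saved under pics/ and viewed, at most 10 in all, crops included, and the job is handed in when it is done.

```bash
ls; mkdir -p pics
```

Run:
```python
from workcell import manip
import cv2,numpy as np
o=manip.get_obs();print(o['clock'],o['position'],o['ee_rot'],o['grip_width'])
for n in ['scene','side','wrist']:
    cv2.imwrite(f'pics/{n}0.png',manip.camera(n)); c=manip.calibration(n); print(n,c)
```

```text
pics
workcell.py
0.0 [6.24616069e-01 1.24890815e-06 2.30507393e-01] [ 7.07104846e-01  7.07108354e-01 -5.19282838e-04 -4.92906457e-04] 0.9984240044710039
scene {'fx': 504.52218142258175, 'fy': 504.52218142258175, 'cx': 282.0132836209669, 'cy': 205.9951320807856, 'world_from_camera': array([[-0.86269513,  0.31607143, -0.39478596,  0.16033494],
       [-0.50557482, -0.55799528,  0.65805423,  0.76194041],
       [-0.01229656,  0.76729403,  0.64117757,  0.70433279],
       [ 0.        ,  0.        ,  0.        ,  1.        ]])}
side {'fx': 407.21786036438226, 'fy': 407.21786036438226, 'cx': 274.34571827602986, 'cy': 204.84952046520894, 'world_from_camera': array([[-0.99580694,  0.05257208, -0.07486468,  0.47124209],
       [-0.09138245, -0.53393126,  0.8405752 ,  0.80093529],
       [ 0.0042182 ,  0.84389193,  0.53649661,  0.50350893],
       [ 0.        ,  0.        ,  0.        ,  1.        ]])}
wrist {'fx': 325.19226210127806, 'fy': 325.19226210127806, 'cx': 280.63709691296447, 'cy': 207.62664805677747, 'tool_from_camera': array([[ 1.13254514e-05,  9.46948008e-01,  3.21386792e-01,
         8.17579110e-02],
       [ 9.99999925e-01,  1.13368099e-04, -3.69272007e-04,
         3.39088269e-04],
       [-3.86116401e-04,  3.21386772e-01, -9.46947936e-01,
        -1.43332690e-01],
       [ 0.00000000e+00,  0.00000000e+00,  0.00000000e+00,
         1.00000000e+00]])}
```

View pics/scene0.png

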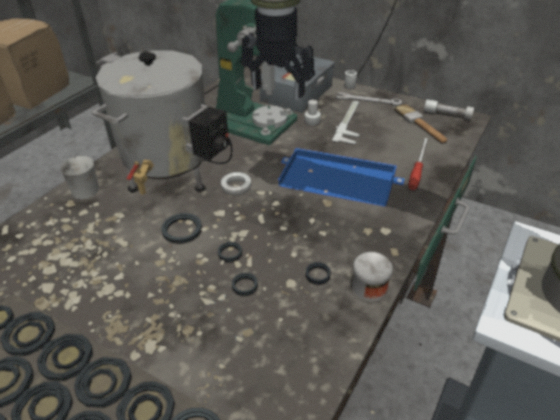

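View pics/side0.png

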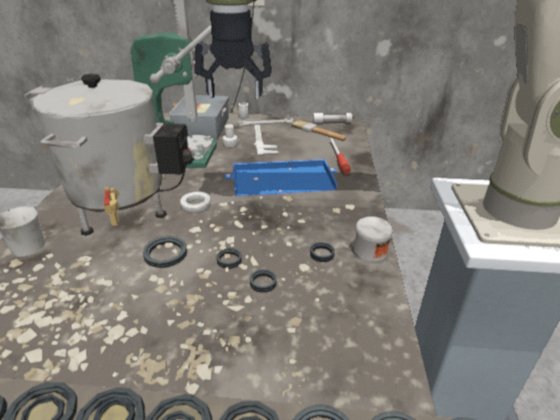

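View pics/wrist0.png

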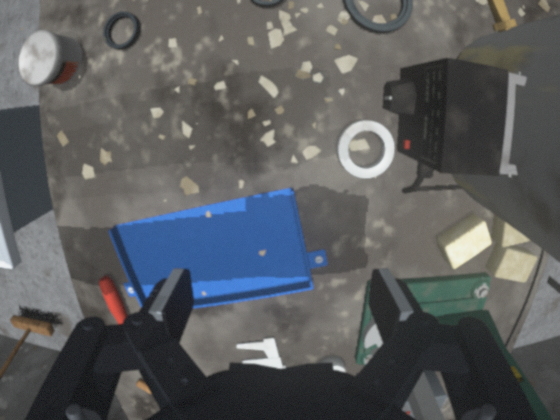

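The scene view shows the small seals at about (230,251), (245,284) and (318,272), the big seal at (182,228), the steel ring at (236,182) and the tin at (372,270). The side view has the seals at (229,257), (263,280) and (322,252). The wrist view shows the tray, with its mouth edge running from (112,228) to (293,190). I'll enlarge these to get finer pixel positions.

Create h.py:
```python
import numpy as np, cv2
from workcell import manip
from scipy.spatial.transform import Rotation as R
from scipy.optimize import least_squares
def ray(n,u,v,obs=None):
    c=manip.calibration(n)
    x=(u-c['cx'])/c['fx'];y=(v-c['cy'])/c['fy']
    if n=='wrist':
        t=np.hypot(x,y);s=np.sin(t)/max(t,1e-9);d=np.array([x*s,-y*s,-np.cos(t)])
        T=np.eye(4);T[:3,:3]=R.from_quat(obs['ee_rot']).as_matrix();T[:3,3]=obs['position'];T=T@c['tool_from_camera']
    else:
        d=np.array([x,-y,-1]);T=c['world_from_camera']
    d=T[:3,:3]@d;return T[:3,3],d/np.linalg.norm(d)
def onplane(n,u,v,z=0,obs=None):
    o,d=ray(n,u,v,obs);return (o+d*(z-o[2])/d[2])
def tri(rays):
    A=sum(np.eye(3)-np.outer(d,d) for o,d in rays);b=sum((np.eye(3)-np.outer(d,d))@o for o,d in rays)
    return np.linalg.solve(A,b)
```

Run:
```python
from h import *
s=cv2.imread('pics/scene0.png')[155:305,150:420]; d=cv2.imread('pics/side0.png')[150:300,130:400]
im=np.vstack([cv2.resize(cv2.convertScaleAbs(a,alpha=1.6),None,fx=2,fy=2,interpolation=cv2.INTER_CUBIC) for a in (s,d)])
cv2.imwrite('pics/crop1.png',im)
S=[(230,251),(245,284),(318,272),(182,228),(236,182)];D=[(229,257),(263,280),(322,252),(165,251),(195,202)]
for a,b in zip(S,D):
    print(tri([ray('scene',*a),ray('side',*b)]).round(4),onplane('scene',*a,.007).round(4),onplane('side',*b,.007).round(4))
```

```text
[0.6091 0.2141 0.0067] [0.6088 0.2144 0.007 ] [0.609  0.2144 0.007 ]
[0.538  0.2685 0.0046] [0.5363 0.2706 0.007 ] [0.5379 0.2706 0.007 ]
[0.4342 0.1785 0.0053] [0.4345 0.1786 0.007 ] [0.4338 0.1824 0.007 ]
[0.7361 0.2056 0.004 ] [0.733  0.2085 0.007 ] [0.7349 0.2086 0.007 ]
[0.7251 0.0233 0.0047] [0.7247 0.0243 0.007 ] [0.7228 0.0287 0.007 ]
```

View pics/crop1.png

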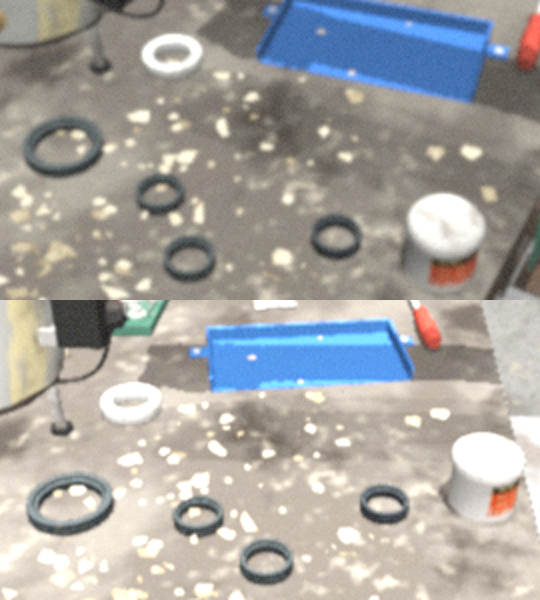

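Run:
```python
from h import *
o=manip.get_obs()
w=cv2.imread('pics/wrist0.png')[175:325,95:335]
d=cv2.imread('pics/side0.png')[150:205,220:350]
a=cv2.resize(cv2.convertScaleAbs(w,alpha=1.5),None,fx=2.5,fy=2.5,interpolation=cv2.INTER_CUBIC)
b=cv2.resize(cv2.convertScaleAbs(d,alpha=1.5),(600,254),interpolation=cv2.INTER_CUBIC)
cv2.imwrite('pics/crop2.png',np.vstack([a[:340],b]))
S=[(230,252),(244.5,284),(318,273)];D=[(229,258),(263,280.5),(322,252)]
for p,q in zip(S,D):
    print(tri([ray('scene',*p),ray('side',*q)]).round(4),onplane('scene',*p,.007).round(4),onplane('side',*q,.007).round(4))
print('can side/scene lid',tri([ray('scene',372.5,267),ray('side',374,232)]).round(3))
print('seal wrist',onplane('wrist',122,30,.007,o).round(4), 'ring wrist',onplane('wrist',367,149,.008,o).round(4))
for z in(0,.02):
  print(z,[onplane('wrist',*p,z,o)[:2].round(4) for p in[(112,228),(293,190),(312,290)]])
```

```text
[0.6091 0.2144 0.0044] [0.6072 0.2167 0.007 ] [0.6085 0.2173 0.007 ]
[0.538  0.27   0.0053] [0.5371 0.2711 0.007 ] [0.5377 0.2719 0.007 ]
[0.4338 0.1796 0.0051] [0.4334 0.1808 0.007 ] [0.4338 0.1824 0.007 ]
can side/scene lid [0.339 0.156 0.046]
seal wrist [0.4358 0.1808 0.007 ] ring wrist [0.725  0.0292 0.008 ]
0 [array([ 0.3937, -0.0748]), array([ 0.6397, -0.023 ]), array([ 0.6678, -0.164 ])]
0.02 [array([ 0.4061, -0.0664]), array([ 0.639 , -0.0174]), array([ 0.6655, -0.1508])]
```

View pics/crop2.png

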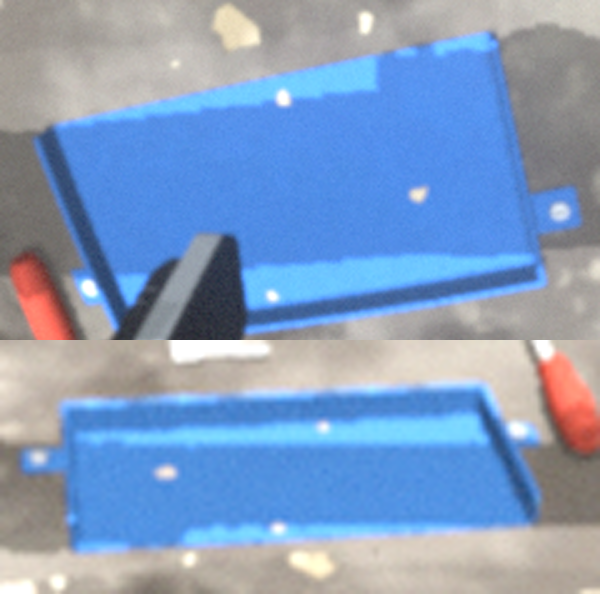

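Run:
```python
from h import *
o=manip.get_obs()
for n,p,z in [('wrist',(117,225.8),0),('wrist',(293.8,189),0),('wrist',(111,231),.02),('wrist',(312.2,287.8),.02),('side',(236.3,195.5),0),('side',(334.8,189.4),0),('side',(233.9,163.5),.02),('side',(325,160),.02),('scene',(281,183),0),('scene',(387.5,205),0)]:
  print(n,p,z,onplane(n,*p,z,o)[:2].round(4))
```

```text
wrist (117, 225.8) 0 [ 0.4026 -0.0713]
wrist (293.8, 189) 0 [ 0.6407 -0.0217]
wrist (111, 231) 0.02 [ 0.4036 -0.0707]
wrist (312.2, 287.8) 0.02 [ 0.6656 -0.1474]
side (236.3, 195.5) 0 [ 0.6358 -0.0205]
side (334.8, 189.4) 0 [ 0.4003 -0.0729]
side (233.9, 163.5) 0.02 [ 0.6632 -0.1481]
side (325, 160) 0.02 [ 0.4241 -0.193 ]
scene (281, 183) 0 [ 0.6378 -0.031 ]
scene (387.5, 205) 0 [ 0.3962 -0.0769]
```
Tray: mouth from (0.401,-0.073) to (0.640,-0.0215); mid (0.520,-0.047). Yaw = atan2(0.0515,.239)=0.212 rad. Tray ux=(0.978,0.21), uy=(-0.21,0.978). Center = (0.520,-0.047) - 0.07*uy = (0.535,-0.1155). Back wall: -0.06*uy → (0.5476,-0.174).

The three seals are at about (0.609,0.215), (0.538,0.271) and (0.434,0.181). The tray centre is at about (0.535,−0.1155) with yaw 0.21. Sweeping straight along −y, with the fingers part open as a two-point pusher, should work for all three, starting with the one at (0.609,0.215).

The rows are not in the units I measure in: shifts go in units of 20 mm and turns go in units of 0.2 rad. I convert before sending: 0.262 m is 13.1, 0.2 m is 10.

Call:
{"method": "send_path", "body": {"plan": {"wx": [0, 0, 0, 0, 0, 0, 0, 0], "wy": [0, 0, 0, 0, 0, 0, 0, 0], "wz": [0, 0, 0, 0, 0, 0, 0, 0], "sx": [2.5, 5, 7.5, 10, 13.1, 13.1, 13.1, 13.1], "sy": [-0.15, -0.3, -0.5, -0.65, -0.78, -0.78, -0.78, -0.78], "sz": [1, 2.5, 4, 5.5, 7, 9, 9, 9], "jaw": [0.35, 0.35, 0.35, 0.35, 0.35, 0.35, 0.35, 0.35]}, "grip_force": 20}}

```text
clock: 1.15
position: [0.6105, 0.2609, 0.0528]
ee_rot: [0.708, 0.707, 0.0, 0.001]
ft_force: [-0.4, -0.4, 0.8]
grip_width: 0.346
grasp_force: 0.0
```

Run:
```python
from h import *
im=manip.camera('wrist');o=manip.get_obs();print(o['position'],o['ee_rot'],o['clock']);cv2.imwrite('pics/w1.png',im)
```

```text
[0.61098236 0.26100691 0.05348622] [0.70778946 0.70642214 0.00112773 0.0007609 ] 1.2
```

View pics/w1.png

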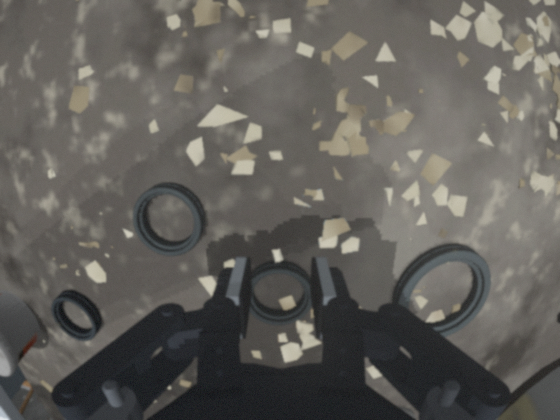

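The seal shows between the fingers at (278,291), the next one is at (168,218), and the third at (76,314). I'll check these against the earlier fix.

Run:
```python
from h import *
o=manip.get_obs()
for p in [(278,291),(169,219),(76,314)]:print(onplane('wrist',*p,.007,o).round(4))
```

```text
[0.6096 0.2175 0.007 ]
[0.539  0.2708 0.007 ]
[0.4356 0.1824 0.007 ]
```

Converted, 0.045 m is 2.25, 0.04 m is 2.

Call:
{"method": "send_path", "body": {"plan": {"wx": [0, 0, 0, 0], "wy": [0, 0, 0, 0], "wz": [0, 0, 0, 0], "sx": [0.2, 0.2, 0.2, 0.2], "sy": [-0.05, -0.05, -0.05, -0.05], "sz": [1, 2, 2.25, 2.25], "jaw": [0.35, 0.35, 0.35, 0.35]}}}

```text
clock: 1.7
position: [0.6081, 0.2657, 0.0057]
ee_rot: [0.707, 0.707, -0.001, -0.0]
ft_force: [-0.1, -0.4, 1.0]
grip_width: 0.349
grasp_force: 0.0
```

Converted, -0.336 m is -16.8, -0.02 m is -1.

Call:
{"method": "send_path", "body": {"plan": {"wx": [0, 0, 0, 0, 0, 0, 0, 0, 0, 0, 0, 0, 0, 0, 0, 0, 0, 0, 0, 0], "wy": [0, 0, 0, 0, 0, 0, 0, 0, 0, 0, 0, 0, 0, 0, 0, 0, 0, 0, 0, 0], "wz": [0, 0, 0, 0, 0, 0, 0, 0, 0, 0, 0, 0, 0, 0, 0, 0, 0, 0, 0, 0], "sx": [-0.5, -1, -1.75, -2.75, -3.75, -4.75, -5.75, -6.75, -7.75, -8.75, -9.75, -10.75, -11.75, -12.75, -13.75, -14.75, -15.5, -16.1, -16.6, -16.8], "sy": [0, 0, 0, 0, 0, 0, -0.05, -0.05, -0.05, -0.1, -0.1, -0.1, -0.15, -0.15, -0.15, -0.2, -0.2, -0.2, -0.2, -0.2], "sz": [0, 0, 0, 0, 0, 0, 0, 0, 0, 0, 0, 0, 0, 0, 0, 0, 0, 0, 0, 0], "jaw": [0.35, 0.35, 0.35, 0.35, 0.35, 0.35, 0.35, 0.35, 0.35, 0.35, 0.35, 0.35, 0.35, 0.35, 0.35, 0.35, 0.35, 0.35, 0.35, 0.35]}}}

```text
clock: 4.2
position: [0.6045, -0.0705, 0.0063]
ee_rot: [0.707, 0.707, 0.0, 0.0]
ft_force: [0.2, 1.1, -0.4]
grip_width: 0.352
grasp_force: 0.2
```

Converted, -0.066 m is -3.3, -0.06 m is -3.

Call:
{"method": "send_path", "body": {"plan": {"wx": [0, 0, 0, 0, 0, 0, 0, 0, 0, 0, 0, 0, 0, 0, 0, 0, 0], "wy": [0, 0, 0, 0, 0, 0, 0, 0, 0, 0, 0, 0, 0, 0, 0, 0, 0], "wz": [0, 0, 0, 0, 0, 0, 0, 0, 0, 0, 0, 0, 0, 0, 0, 0, 0], "sx": [0.5, 0.9, 0.9, 0.9, 3, 5.75, 8.5, 11.25, 14, 16.75, 18.75, 19.35, 19.35, 19.35, 19.35, 19.35, 19.35], "sy": [0, 0, 0, 0, -0.5, -1, -1.5, -2, -2.5, -3, -3.3, -3.3, -3.3, -3.3, -3.3, -3.3, -3.3], "sz": [0, 0, -1.5, -3, -3, -3, -3, -3, -3, -3, -3, -3, -3, -1.5, -0.5, 0, 0], "jaw": [0.35, 0.35, 0.35, 0.35, 0.35, 0.35, 0.35, 0.35, 0.35, 0.35, 0.35, 0.35, 0.35, 0.35, 0.35, 0.35, 0.35]}}}

```text
clock: 6.32
position: [0.5383, 0.3164, 0.0058]
ee_rot: [0.707, 0.707, -0.001, -0.0]
ft_force: [0.6, 0.4, 0.6]
grip_width: 0.345
grasp_force: 0.0
```

Run:
```python
from h import *
cv2.imwrite('pics/s2.png',manip.camera('scene'))
```

```text
(no output)
```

View pics/s2.png

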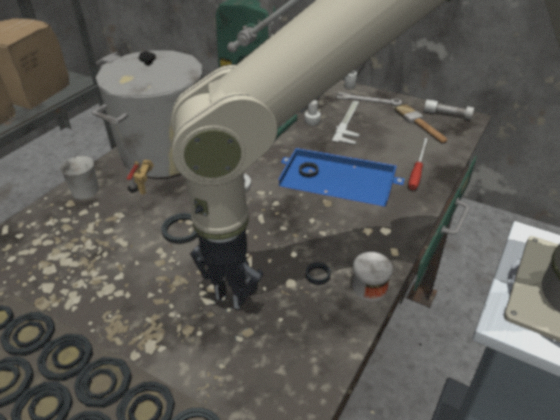

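The first seal is inside the tray at (309,169). Next I sweep the second.

Call:
{"method": "send_path", "body": {"plan": {"wx": [0, 0, 0, 0, 0, 0, 0, 0, 0, 0, 0, 0, 0, 0, 0, 0, 0, 0, 0, 0], "wy": [0, 0, 0, 0, 0, 0, 0, 0, 0, 0, 0, 0, 0, 0, 0, 0, 0, 0, 0, 0], "wz": [0, 0, 0, 0, 0, 0, 0, 0, 0, 0, 0, 0, 0, 0, 0, 0, 0, 0, 0, 0], "sx": [-0.5, -1, -1.75, -2.75, -3.9, -5.1, -6.3, -7.5, -8.7, -9.9, -11.1, -12.3, -13.5, -14.7, -15.9, -17.1, -18.2, -19.1, -19.75, -20], "sy": [0, 0, 0, 0, 0, 0, -0.05, -0.05, -0.05, -0.05, -0.1, -0.1, -0.1, -0.1, -0.15, -0.15, -0.15, -0.15, -0.15, -0.15], "sz": [0, 0, 0, 0, 0, 0, 0, 0, 0, 0, 0, 0, 0, 0, 0, 0, 0, 0, 0, 0], "jaw": [0.35, 0.35, 0.35, 0.35, 0.35, 0.35, 0.35, 0.35, 0.35, 0.35, 0.35, 0.35, 0.35, 0.35, 0.35, 0.35, 0.35, 0.35, 0.35, 0.35]}}}

```text
clock: 8.88
position: [0.5353, -0.0838, 0.0063]
ee_rot: [0.707, 0.707, 0.0, 0.0]
ft_force: [-0.1, 0.2, 0.8]
grip_width: 0.352
grasp_force: 0.2
```

Converted, 0.311 m is 15.55, -0.105 m is -5.25.

Call:
{"method": "send_path", "body": {"plan": {"wx": [0, 0, 0, 0, 0, 0, 0, 0, 0, 0, 0, 0, 0, 0, 0, 0], "wy": [0, 0, 0, 0, 0, 0, 0, 0, 0, 0, 0, 0, 0, 0, 0, 0], "wz": [0, 0, 0, 0, 0, 0, 0, 0, 0, 0, 0, 0, 0, 0, 0, 0], "sx": [0.5, 0.9, 0.9, 0.9, 3, 5.5, 8, 10.5, 13, 15, 15.55, 15.55, 15.55, 15.55, 15.55, 15.55], "sy": [0, 0, 0, 0, -0.5, -1.25, -2.25, -3.25, -4.25, -5, -5.25, -5.25, -5.25, -5.25, -5.25, -5.25], "sz": [0, 0, -1.5, -3.5, -4, -4, -4, -4, -4, -4, -4, -4, -2, -0.5, 0, 0], "jaw": [0.35, 0.35, 0.35, 0.35, 0.35, 0.35, 0.35, 0.35, 0.35, 0.35, 0.35, 0.35, 0.35, 0.35, 0.35, 0.35]}}}

```text
clock: 10.88
position: [0.4307, 0.2273, 0.0063]
ee_rot: [0.707, 0.707, -0.0, -0.0]
ft_force: [0.6, -0.2, 0.9]
grip_width: 0.354
grasp_force: 0.0
```

Converted, -0.327 m is -16.35, 0.033 m is 1.65.

Call:
{"method": "send_path", "body": {"plan": {"wx": [0, 0, 0, 0, 0, 0, 0, 0, 0, 0, 0, 0, 0, 0, 0, 0, 0, 0, 0, 0], "wy": [0, 0, 0, 0, 0, 0, 0, 0, 0, 0, 0, 0, 0, 0, 0, 0, 0, 0, 0, 0], "wz": [0, 0, 0, 0, 0, 0, 0, 0, 0, 0, 0, 0, 0, 0, 0, 0, 0, 0, 0, 0], "sx": [-0.5, -1, -1.75, -2.75, -3.75, -4.75, -5.75, -6.75, -7.75, -8.75, -9.75, -10.75, -11.75, -12.75, -13.75, -14.6, -15.3, -15.85, -16.2, -16.35], "sy": [0.05, 0.1, 0.15, 0.25, 0.35, 0.45, 0.55, 0.65, 0.75, 0.85, 1, 1.1, 1.2, 1.3, 1.4, 1.5, 1.6, 1.65, 1.65, 1.65], "sz": [0, 0, 0, 0, 0, 0, 0, 0, 0, 0, 0, 0, 0, 0, 0, 0, 0, 0, 0, 0], "jaw": [0.35, 0.35, 0.35, 0.35, 0.35, 0.35, 0.35, 0.35, 0.35, 0.35, 0.35, 0.35, 0.35, 0.35, 0.35, 0.35, 0.35, 0.35, 0.35, 0.35]}}}

```text
clock: 13.38
position: [0.4634, -0.0992, 0.0063]
ee_rot: [0.707, 0.707, 0.0, -0.0]
ft_force: [-0.2, -0.1, -0.4]
grip_width: 0.351
grasp_force: 0.2
```

Call:
{"method": "send_path", "body": {"plan": {"wx": [0, 0, 0, 0, 0, 0, 0, 0, 0, 0], "wy": [0, 0, 0, 0, 0, 0, 0, 0, 0, 0], "wz": [0, 0, 0, 0, 0, 0, 0, 0, 0, 0], "sx": [0.5, 0.9, 0.9, 0.9, 3, 5, 7.5, 10, 10, 10], "sy": [0, 0, 0, 0, 2, 3.5, 4, 4, 4, 4], "sz": [0, 0, -1.5, -3.5, -6, -8, -10, -11, -11, -11], "jaw": [0.35, 0.35, 0.35, 0.35, 0.35, 0.35, 0.35, 0.35, 0.35, 0.35]}}}

```text
clock: 14.62
position: [0.543, 0.1018, 0.226]
ee_rot: [0.706, 0.708, -0.0, 0.0]
ft_force: [0.0, -0.1, -0.5]
grip_width: 0.345
grasp_force: 0.0
```

Run:
```python
from h import *
o=manip.get_obs();print(o['clock'],o['position'])
for n in('wrist','scene','side'):cv2.imwrite(f'pics/{n}9.png',manip.camera(n))
a=cv2.imread('pics/side9.png')[140:290,130:410];b=cv2.imread('pics/wrist9.png')
f=lambda x,w,h:cv2.resize(x,(w,h),interpolation=cv2.INTER_CUBIC)
cv2.imwrite('pics/end.png',np.vstack([f(a,448,240),f(b[:,:],448,336)]))
```

```text
14.625 [0.54302247 0.10181812 0.22602891]
```

View pics/end.png

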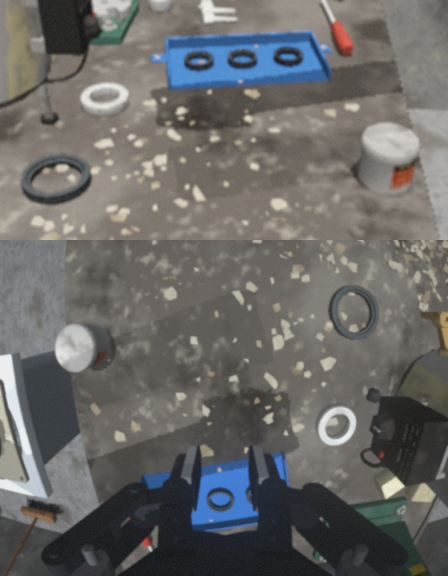

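All three seals lie flat in a row inside the tray, at end-crop pixels (199,61), (243,59) and (288,57). The big seal, ring and tin look undisturbed. I'll check the margins in numbers and hand in if they hold.

Run:
```python
from h import *
c=np.array([.535,-.1155]);y=.212;M=np.array([[np.cos(y),np.sin(y)],[-np.sin(y),np.cos(y)]]);ok=True
for p in[(254.4,178),(281.9,177),(310,175.6)]:
    t=M@(onplane('side',*p,.007)[:2]-c);print(t.round(3));ok&=abs(t[0])<.09 and -.032<t[1]<.042
print(ok, ok and manip.hand_in())
```

```text
[0.07  0.003]
[-0.     0.005]
[-0.073  0.006]
the job is handed in; nothing more can be done
True None
```

All three small seals were swept flat and wholly inside the blue tray; the final pictures show the large seal, steel ring and tin undisturbed, and the job was handed in at about 15 s of the 72 s allowed.

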